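# Stand the unfired ware on its kiln setters

## Robot

A 6-joint arm with a two-finger parallel gripper is mounted at the origin on the work surface. World frame = base frame: x ahead of the robot, y to its left, z up, the work surface at z = 0. Lengths are in mm, angles in rad, forces in N, time in s.
With the tool pointing down it reaches from about 325 to 875 mm from the base axis. Payload 4.4 kg.
Tool frame: the origin (TCP) lies on the centre line of the jaws, within the pads' length; the fingertips stand ahead of it and the grasp point (between the pads) lies 6 mm ahead of it (ctrl.tcp_to_tips is the z of the fingertips in the tool frame, in mm); z points along the fingers, y is the line along which they close (so a half turn about z gives the same grasp; the last joint's range is limited). The gripper opens to 85 mm and grips with 20 to 120 N. Pads are 22 mm wide; open, the fingers measure 114 mm over their backs; the gripper's body (76 mm by 85 mm) begins 54 mm behind the grasp point. The pads swing forward as they close: fully open they stand 13 mm farther back than shut.
Start: joints at [-1.258, 0.207, 1.542, -0, 1.393, -0.15], TCP at [256.7, -514.522, 256.282] pointing down, gripper open.
Joint ranges: [-2.73, 2.73], [-0.86, 2.22], [0.23, 2.46], [-1.11, 4.25], [0.08, 2.63], [-2.82, 2.82]. Speed limits (rad/s): [2.79, 2.79, 3.14, 3.14, 3.14, 3.14].

## Interface

Orientations are given as a 3x3 rotation matrix whose columns are the frame's x, y, z axes.
In Python, from plant import ctrl, sensors, optics gives the robot as it stands. Calls block until the motion is done:
- ctrl.move_ptp(position, orientation): joint-space move of the TCP to a pose.
- ctrl.move_l(position, rot=None, vel=150, threshold=None): straight line of the TCP; rot=None keeps the orientation; vel is the mean speed in mm/s. With threshold (N) it stops when the force on the tool has changed by that much, and returns True; else False.
- ctrl.set_joints(angles): joint-space move.
- ctrl.gripper_to(opening, force=None): finger opening in mm; force is the grip in N (None keeps the last); returns when the fingers have stopped.
- ctrl.hold(seconds).
- ctrl.solve_ik(position, orientation): joint angles nearest the present ones, or None.
- sensors.read_state(): the state.
- optics.grab_frame(name): name is "scene" or "top" or "wrist"; returns (picture, depth): 400x640x3 uint8, red, green, blue; 400x640 float32, mm along the optical axis (not along the pixel's ray), 0 where there is no reading.
- optics.camera_params(name): a dict with "mtx" (3x3 intrinsics, pixels), "R" (3x3) and "t" (3): a world point X has camera coordinates R X + t; the wrist camera has in their place "T_tool_cam" (4x4, takes a point from camera to tool coordinates, whose origin is the TCP and whose axes are the flange's). Camera axes: x right, y down, z forward; pixel columns grow to the right and rows downward; lengths in mm; the calibration is good to about 2 mm. A picture is of the moment at which its call begins: read the wrist's pose just before it. camera_params takes no time and is no camera call.
A pose or a line that the arm cannot do raises ctrl.MotionError and nothing moves.
- ctrl.finish_job(): hands the job in; it is judged then, once.
The state is a dict: "t": time; "q": joint angles; "qvel": joint speeds; "tau": joint torques, N m; "eef_pos": TCP position; "eef_rot": TCP orientation; "force": force on the tool from outside, world axes, zero at the start; "wrist_torque": the same for the moment, N m; "grip_width": finger opening in mm; "grasp_force": force on a finger pad.
Only numpy, scipy, OpenCV 4.12 (cv2) and the standard library are available. Lean on these libraries where they do the work, as an engineer would, in place of code of your own. Each camera call takes 0.05 s, during which the arm holds its last target. There are 200 camera calls.

## Task

Get the kiln shelf ready for firing: stand each of the four unfired clay pieces upright on the flat setter tile of the same outline (small round tumbler, large round pot, square vase, oblong dish), centred on it, and with the sides of the vase and the dish parallel to those of their tiles. The clay is fragile, so set each piece down rather than dropping it and tip none over, and leave the slip bottle and the glazed cup standing where they are.

Things in the scene. Friction and masses are not known exactly. Their poses are not given: they have to be found in the camera images.
- tumbler: Tumbler, the narrower of the two round pieces: an open cylinder 50 mm across, 85 mm high, wall 4 mm. Unfired off-white clay, plain. Starts upright on the table (z = 0), on the robot's left. Origin: centre of its underside, z up. 0.1 to 0.3 kg. 
- pot: Low pot, the wider of the two round pieces: an open cylinder 66 mm across, 60 mm high, wall 4 mm. Unfired off-white clay, plain. Starts upright on the table (z = 0), on the robot's left. Origin: centre of its underside, z up. 0.1 to 0.3 kg. 
- vase: Square vase, 48 x 48 mm, 75 mm high, open top, wall 4 mm; x and y axes are normal to its sides. Unfired off-white clay, plain. Starts upright on the table (z = 0), on the robot's left. Origin: centre of its underside, z up. 0.1 to 0.3 kg. 
- dish: Oblong dish, 84 mm along its x, 44 mm along its y, 45 mm high, open top, wall 4 mm. Unfired off-white clay, plain. Starts upright on the table (z = 0), on the robot's left. Origin: centre of its underside, z up. 0.1 to 0.3 kg. 
- setter_small_round: Setter for the tumbler: the smaller round tile, 74 mm across. Flat buff tile 8 mm thick, fixed on the grey kiln shelf (15 mm thick, 350 x 360 mm, to the robot's right): upper face 23 mm above the table. Test cones, 36 mm high, in a row 30 mm long, stand mid-shelf. Origin: centre of the tile's underside, z up. 
- setter_large_round: Setter for the pot: the larger round tile, 90 mm across. Flat buff tile 8 mm thick, fixed on the grey kiln shelf (15 mm thick, 350 x 360 mm, to the robot's right): upper face 23 mm above the table. Test cones, 36 mm high, in a row 30 mm long, stand mid-shelf. Origin: centre of the tile's underside, z up. 
- setter_square: Setter for the vase: the square tile, 72 x 72 mm; x and y axes are normal to its sides. Flat buff tile 8 mm thick, fixed on the grey kiln shelf (15 mm thick, 350 x 360 mm, to the robot's right): upper face 23 mm above the table. Test cones, 36 mm high, in a row 30 mm long, stand mid-shelf. Origin: centre of the tile's underside, z up. 
- setter_oblong: Setter for the dish: the oblong tile, 108 mm along its x, 68 mm along its y. Flat buff tile 8 mm thick, fixed on the grey kiln shelf (15 mm thick, 350 x 360 mm, to the robot's right): upper face 23 mm above the table. Test cones, 36 mm high, in a row 30 mm long, stand mid-shelf. Origin: centre of the tile's underside, z up. 
- slip_bottle: Bystander, leave alone: a white bottle with a blue cap, 36 mm across, 90 mm high, loose, among the clay pieces. Origin: centre of its underside.
- glazed_cup: Bystander, leave alone: a small finished cup in blue-grey glaze, 46 mm across the rim, 50 mm high, loose, between the clay pieces and the kiln shelf. Origin: centre of its underside.
There are look-alikes about, which are no part of the job. What is shaped like the vase but green is not meant. What is shaped like the tumbler but yellow is not meant.

How it is judged:
By the outcome, as a careful person would: the job done as asked, in the order asked, and still so for the second after the job is handed in, with the robot touching nothing.
It also fails if it takes over 128 s, if anything falls off the work surface, if the arm or the gripper's body presses on something with over 40 N, if the wrist force passes 120 N, or if a joint passes its speed limit or range.

## Working session

There is one attempt and no reset: what is moved stays moved. The work goes in short steps, each a Python script; the robot and the scene stay as the last script left them, time stands still between calls to the robot, and variables do not carry over. Pictures are saved under pics/ and viewed, at most 14 in all, crops included, and the job is handed in when it is done.

```bash
ls; mkdir -p pics
python3 - <<'E'
from plant import ctrl,sensors,optics
import cv2,numpy as np
for n in("scene","top"):
    p,d=optics.grab_frame(n); cv2.imwrite(f"pics/{n}.png",p[:,:,::-1]); np.savez(f"{n}.npz",p=p,d=d); c=optics.camera_params(n); print(n,{k:np.round(v,3).tolist() for k,v in c.items()})
print(optics.camera_params("wrist"),ctrl.tcp_to_tips,sensors.read_state()["t"])
E
```

```text
pics
scene {'mtx': [[376.437, 0.0, 316.105], [0.0, 376.437, 200.306], [0.0, 0.0, 1.0]], 'R': [[0.05, 0.999, -0.017], [0.828, -0.051, -0.559], [-0.559, 0.014, -0.829]], 't': [-40.222, -426.879, 1227.337]}
top {'mtx': [[439.995, 0.0, 322.48], [0.0, 439.995, 194.524], [0.0, 0.0, 1.0]], 'R': [[0.006, -1.0, 0.004], [-0.999, -0.006, -0.052], [0.052, -0.004, -0.999]], 't': [-0.58, 528.062, 1102.605]}
{'mtx': array([[289.71143841,   0.        , 322.07449701],
       [  0.        , 289.71143841, 204.97521784],
       [  0.        ,   0.        ,   1.        ]]), 'T_tool_cam': array([[ 1.40572056e-03, -9.60914655e-01, -2.76841198e-01,
         7.01469528e+01],
       [ 9.99998858e-01,  1.50451102e-03, -1.44442843e-04,
         4.92329496e-02],
       [ 5.55307877e-04, -2.76840679e-01,  9.60915673e-01,
        -1.15917017e+02],
       [ 0.00000000e+00,  0.00000000e+00,  0.00000000e+00,
         1.00000000e+00]])} 25.0 0.1
```

View pics/top.png

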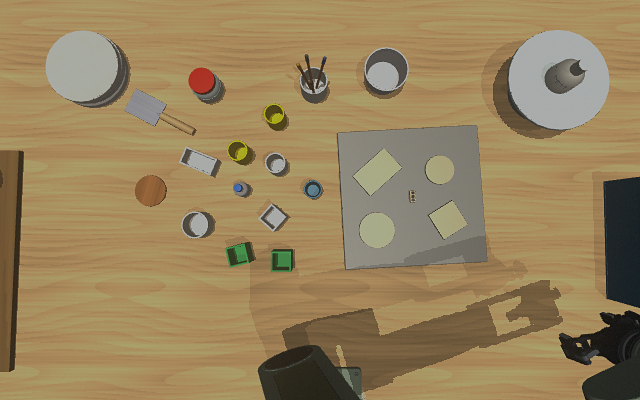

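View pics/scene.png

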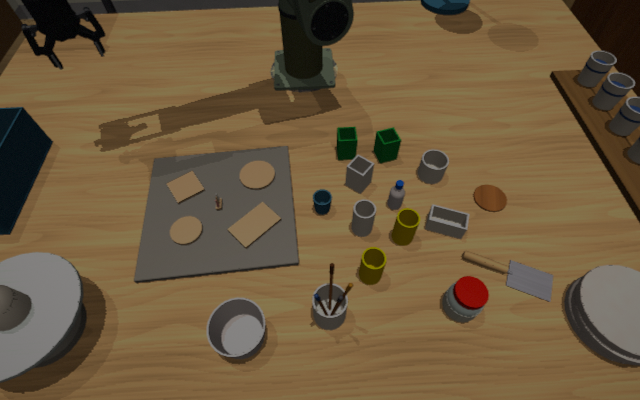

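The top view shows the white pieces: tumbler (276,163), pot (196,224), vase (273,216) and dish (200,161). The look-alikes are yellow at (238,152) and (274,115), and green at (240,253) and (282,260). The bottle is at (241,188) and the cup at (313,189). I'll measure next and check with an enlarged crop.

```bash
cat > h.py <<'E'
import numpy as np,cv2
from plant import ctrl,sensors,optics
def cam(n):
    c=optics.camera_params(n)
    if n!="wrist": return c["mtx"],c["R"],c["t"]
    s=sensors.read_state(); T=np.eye(4);T[:3,:3]=s["eef_rot"];T[:3,3]=s["eef_pos"]
    M=np.linalg.inv(T@c["T_tool_cam"]); return c["mtx"],M[:3,:3],M[:3,3]
def cloud(d,K,R,t):
    v,u=np.mgrid[:d.shape[0],:d.shape[1]]
    C=np.stack([(u-K[0,2])/K[0,0]*d,(v-K[1,2])/K[1,1]*d,d],-1)
    return (C-t)@R   # R^T (C-t)
def ortho(p,K,R,t,c,h,half=90,s=0.5):
    "world-plane z=h picture about c: col = along +y from c-half, row = +x"
    n=int(2*half/s); i,j=np.mgrid[:n,:n]
    X=np.stack([c[0]-half+i*s,c[1]-half+j*s,np.full(i.shape,float(h))],-1)@R.T+t
    m=(X@K.T); return cv2.remap(p,(m[...,0]/m[...,2]).astype(np.float32),(m[...,1]/m[...,2]).astype(np.float32),cv2.INTER_LINEAR)
E
python3 - <<'E'
from h import *
f=np.load("top.npz");p,d=f["p"],f["d"];K,R,t=cam("top");W=cloud(d,K,R,t)
for n,(u,v),h in[("tumbler",(276,163),85),("pot",(196,224),60),("vase",(273,216),75),("dish",(200,161),45),("bottle",(241,188),90),("cup",(313,189),50),("y1",(238,152),85),("y2",(274,115),85),("g1",(240,253),75),("g2",(282,260),75),
  ("sr",(439,170),23),("lr",(377,230),23),("sq",(448,219),23),("ob",(377,172),23),("cone",(412,196),51)]:
    w=W[v-24:v+25,u-27:u+28];pp=p[v-24:v+25,u-27:u+28].astype(int)
    m=(abs(w[...,2]-h)<(6 if h>30 else 3.5))
    k,l,st,_=cv2.connectedComponentsWithStats(m.astype(np.uint8))
    # keep the component(s) within range nearest the centre
    best=min(range(1,k),key=lambda i:np.min(np.hypot(*(np.argwhere(l==i)-[24,27]).T))-st[i,4]*.05) if k>1 else 0
    q=w[l==best]; 
    r=cv2.minAreaRect(q[:,:2].astype(np.float32)); c=cv2.minEnclosingCircle(q[:,:2].astype(np.float32))
    print(n,len(q),"z",np.round(np.median(q[:,2]),1),"rect",np.round(r[0],1),np.round(r[1],1),round(r[2],1),"circ",np.round(c[0],1),round(c[1],1))
cv2.imwrite("pics/crop.png",cv2.resize(p[95:275,170:490],None,fx=2.5,fy=2.5,interpolation=cv2.INTER_CUBIC)[:,:,::-1])
E
```

```text
tumbler 113 z 84.2 rect [601.4 116.7] [48.5 47.9] 3.6 circ [600.7 116.8] 25.0
pot 155 z 59.1 rect [451.6 312.6] [64.6 64.9] 42.4 circ [451.8 312.6] 33.2
vase 134 z 74.5 rect [469.6 123.6] [47.9 48.1] 48.6 circ [469.1 124.6] 32.6
dish 177 z 44.6 rect [608.9 312.2] [85.2 43.9] 68.2 circ [608.8 312. ] 46.7
bottle 51 z 89.1 rect [539.7 204.2] [16.7 17. ] 89.1 circ [539.7 204.1] 9.1
cup 96 z 49.1 rect [539.8  27.3] [41.8 44.6] 90.0 circ [540.1  27.8] 22.7
y1 117 z 84.1 rect [629.2 208. ] [48.6 48.1] 64.6 circ [629.6 207.4] 25.0
y2 111 z 84.1 rect [718.  120.3] [48.9 48.1] 1.4 circ [718.7 121.4] 25.2
g1 144 z 74.3 rect [379.3 206.5] [47.3 49.1] 14.3 circ [379.5 206.6] 33.9
g2 144 z 74.4 rect [365.9 101.8] [47.8 45.9] 0.4 circ [365.9 101.9] 32.8
sr 595 z 22.6 rect [ 592.9 -293.1] [71.5 72.5] 46.1 circ [ 594.9 -292.4] 38.1
lr 902 z 22.6 rect [ 440.6 -133.5] [87.6 88.4] 0.2 circ [ 440.2 -133.4] 44.7
sq 741 z 22.7 rect [ 467.  -312.3] [72.2 72.4] 32.0 circ [ 468.1 -311.3] 49.2
ob 1034 z 22.6 rect [ 587.  -136.9] [ 71.3 112.1] 42.2 circ [ 586.7 -135.8] 62.7
cone 2 z 49.4 rect [ 525.1 -222.3] [2.6 0. ] 170.6 circ [ 525.1 -222.3] 1.3
```

View pics/crop.png

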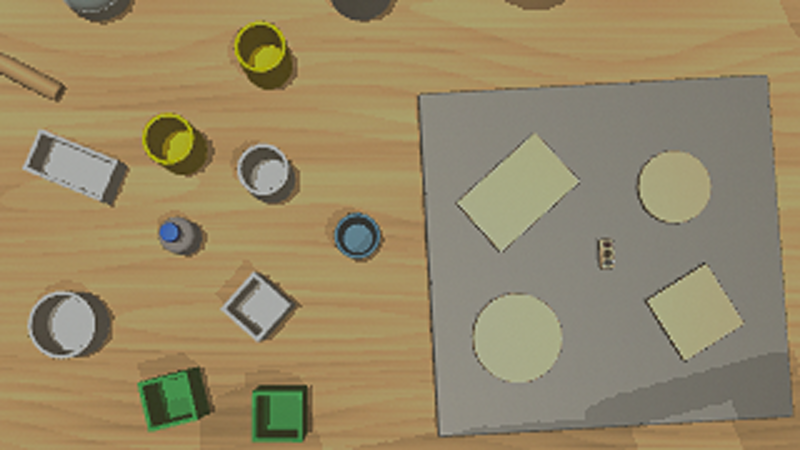

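The enlarged crop confirms it: only the off-white open pieces fit the descriptions, and the yellow and green ones are decoys. Next I'll refine the poses with the wrist camera.

```bash
cat >> h.py <<'E'
def Rz(a): c,s=np.cos(a),np.sin(a); return np.array([[c,s,0],[s,-c,0],[0,0,-1.]])
def meas(p,d,cm,c,h,tol):
    W=cloud(d,*cm);m=(abs(W[...,2]-h)<tol)&(np.hypot(W[...,0]-c[0],W[...,1]-c[1])<70)&(d>0)
    k,l,st,_=cv2.connectedComponentsWithStats(m.astype(np.uint8))
    b=1+np.argmax(st[1:,4]); q=W[l==b][:,:2].astype(np.float32)
    r=cv2.minAreaRect(q); e=cv2.minEnclosingCircle(q)
    return len(q),np.round(r[0],1),np.round(r[1],1),round(r[2],1),"circ",np.round(e[0],1),round(e[1],1)
P=dict(tumbler=((601,117),85),pot=((452,313),60),vase=((469.5,124),75),dish=((609,312),45))
S=dict(tumbler=((594,-293),23),pot=((440.5,-133.5),23),vase=((467.5,-312),23),dish=((587,-136.5),23))
E
python3 - <<'E'
from h import *
print(np.round(sensors.read_state()["eef_rot"],2).tolist())
for nm,pos,D in(("shelf",(560,-220,250),S),("pieces",(590,210,300),P)):
    ctrl.move_ptp(pos,Rz(0)); cm=cam("wrist");p,d=optics.grab_frame("wrist")
    np.savez(nm+".npz",p=p,d=d,K=cm[0],R=cm[1],t=cm[2]); cv2.imwrite(f"pics/w_{nm}.png",p[:,:,::-1])
    for n,(c,h) in D.items(): print(nm,n,*meas(p,d,cm,c,h,3.5 if h<30 else 7))
    s=sensors.read_state();print(s["t"],np.round(s["eef_pos"],1),np.round(s["q"],2),np.round(s["force"],1))
E
```

```text
[[0.89, 0.45, -0.0], [0.45, -0.89, 0.0], [0.0, -0.0, -1.0]]
shelf tumbler 3030 [ 595.3 -292. ] [72.3 72.2] 89.4 circ [ 594.7 -292.1] 36.9
shelf pot 2756 [ 442.2 -140. ] [89.5 76.2] 6.7 circ [ 441.  -133.6] 45.1
shelf vase 2534 [ 468.7 -312.3] [72.5 71.8] 32.2 circ [ 468.4 -312.1] 50.1
shelf dish 5166 [ 588.  -133.8] [ 68.1 107.8] 42.4 circ [ 588.3 -133.8] 62.7
1.7083 [ 559.6 -221.   250. ] [-0.52  0.27  1.48 -0.    1.39  1.05] [0.6 0.1 0.4]
pieces tumbler 497 [601.9 118.5] [49.2 48.3] 89.6 circ [601.9 118.2] 24.9
pieces pot 351 [451.3 304.7] [48. 66.] 84.4 circ [452.1 312.7] 33.0
pieces vase 518 [470.6 124.3] [49.  48.4] 49.2 circ [470.7 123.7] 33.6
pieces dish 736 [609.2 313.1] [84.3 44.4] 68.3 circ [609.5 312.9] 47.1
3.3583 [590.4 208.6 299.7] [ 0.2   0.29  1.35 -0.    1.5   1.77] [ 1.   0.2 -0.2]
```

View pics/w_pieces.png

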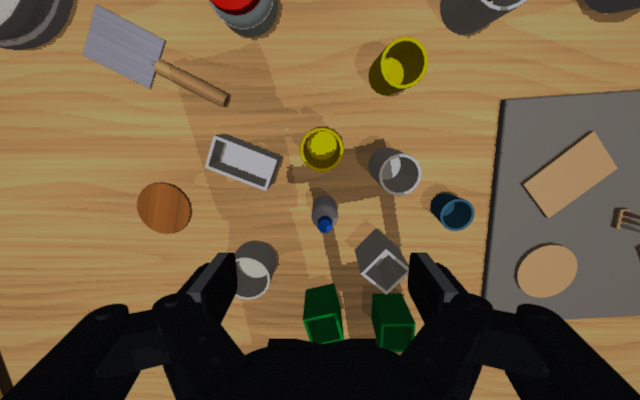

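View pics/w_shelf.png

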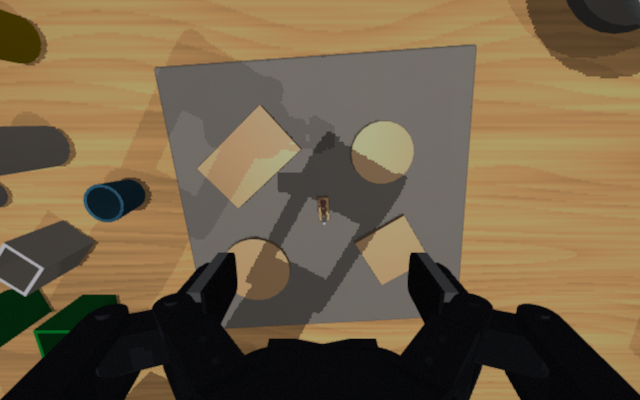

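The wrist view agrees with the top view to about 1 mm: tumbler at (397,172), pot (253,275), vase (385,270) and dish (243,162), with the four tiles unobstructed. I'll start with the tumbler.

```bash
cat >> h.py <<'E'
def st(tag):
    s=sensors.read_state();print(tag,"t",round(s["t"],1),np.round(s["eef_pos"],1),"w",round(s["grip_width"],1),"gf",round(s["grasp_force"],1),"F",np.round(s["force"],1));return s
def job(pick,pa,place,la,gz,w,op,rel,up=250):
    "pick/place xy, tool yaws (deg), grasp height on the piece, width, openings"
    A,B=Rz(np.radians(pa)),Rz(np.radians(la)); z=gz+6
    ctrl.gripper_to(op)
    ctrl.move_ptp([*pick,z+110],A); ctrl.hold(.2)
    ctrl.move_l([*pick,z+40],A,vel=120)
    if ctrl.move_l([*pick,z],A,vel=50,threshold=12): st("HIT on approach"); return False
    ctrl.hold(.2); st("at pick")
    ctrl.gripper_to(w-12,force=35); ctrl.hold(.2); s=st("gripped")
    if abs(s["grip_width"]-w)>4: return False
    zg=s["eef_pos"][2]
    ctrl.move_l([*pick,up],A,vel=120); ctrl.move_ptp([*place,up],B); ctrl.hold(.3); st("above")
    ctrl.move_l([*place,zg+23+25],B,vel=130); ctrl.move_l([*place,zg+23+5],B,vel=30); ctrl.hold(.3); st("near")
    print("touch",ctrl.move_l([*place,zg+23-3],B,vel=8,threshold=3)); st("down")
    ctrl.gripper_to(rel); ctrl.hold(.2); st("released")
    ctrl.move_l([*place,zg+23+30],B,vel=60); ctrl.move_l([*place,up],B,vel=150); return True
E
python3 - <<'E'
from h import *
print(job((601.5,118),60,(595,-292.2),135,58,50,72,66))
E
```

```text
at pick t 6.8 [601.9 118.   64.5] w 71.6 gf 0.0 F [-0.3  0.9  0.1]
gripped t 7.4 [601.6 118.1  64.4] w 49.8 gf 36.7 F [-3.  -0.4  4.5]
above t 11.1 [ 595.3 -291.6  250.1] w 49.9 gf 36.6 F [-0.3 -0.7 -2. ]
near t 13.4 [ 595.1 -292.3   92.7] w 50.3 gf 36.6 F [-0.   0.2 -1.8]
touch True
down t 14.0 [ 595.  -292.2   87.5] w 50.2 gf 36.9 F [0.1 0.4 5.1]
released t 14.5 [ 593.5 -291.2   85.3] w 66.3 gf 0.0 F [-0.5  0.4 -0.5]
True
```

Run:
```python
from h import *
ok=job((452,312.7),125,(441,-133.6),135,38,66,85,82) and job((470.3,124),48.9,(468.3,-312.1),32.2,50,48,70,64) and job((609.2,312.6),68.3,(588,-134),132.3,28,44,68,60)
print(ok)
ctrl.move_ptp((560,-220,290),Rz(0)); ctrl.hold(.3); cm=cam("wrist");p,d=optics.grab_frame("wrist"); cv2.imwrite("pics/w_after.png",p[:,:,::-1])
for n,(c,h) in S.items():
    H=P[n][1]+23
    print(n,*meas(p,d,cm,c,H,6))
ctrl.move_ptp((300,150,350),Rz(.5)); p,d=optics.grab_frame("top"); np.savez("top2.npz",p=p,d=d); cv2.imwrite("pics/top2.png",p[90:280,170:490,::-1].repeat(2,0).repeat(2,1))
for n,(c,h) in S.items(): print("top",n,*meas(p,d,cam("top"),c,P[n][1]+23,6)); 
for n,c,h in(("bottle",(540,204),90),("cup",(540,27),50)): print(n,*meas(p,d,cam("top"),c,h,6))
st("end")
```

```text
at pick t 20.9 [452.3 312.9  44.4] w 84.9 gf 0.0 F [ 0.3 -0.3  0.1]
gripped t 21.4 [452.5 312.9  44.5] w 64.6 gf 39.5 F [0.8 0.  4. ]
above t 25.3 [ 441.2 -133.1  250. ] w 64.5 gf 39.0 F [-0.8 -0.  -2.3]
near t 27.7 [ 441.1 -133.7   72.7] w 64.5 gf 38.9 F [ 0.6 -0.1 -1.8]
touch True
down t 28.4 [ 440.9 -133.6   67.5] w 64.5 gf 39.4 F [-0.5 -0.1  5.1]
released t 28.9 [ 439.7 -133.    66.4] w 81.9 gf 0.0 F [-0.5 -0.2  0. ]
at pick t 34.9 [470.6 124.   56.4] w 69.9 gf 0.0 F [ 0.4 -0.4  0.4]
gripped t 35.4 [470.7 124.1  56.3] w 47.6 gf 37.3 F [0.3 0.4 3.7]
above t 39.1 [ 468.7 -311.4  250.1] w 47.5 gf 37.0 F [-0.2 -0.  -2. ]
near t 41.5 [ 468.4 -312.2   84.5] w 47.7 gf 37.0 F [ 0.1  0.1 -1.7]
touch True
down t 42.1 [ 468.3 -312.2   79.4] w 47.8 gf 37.5 F [-0.2 -0.7  3.9]
released t 42.6 [ 467.1 -311.    77.8] w 64.1 gf 0.0 F [ 0.7  0.1 -0.8]
at pick t 49.0 [609.6 312.7  34.6] w 68.0 gf 0.0 F [ 0.  -0.4 -0.6]
gripped t 49.6 [609.5 312.7  34.4] w 43.6 gf 37.7 F [0.6 0.3 2.3]
above t 53.5 [ 588.2 -133.4  250. ] w 43.8 gf 37.4 F [ 0.3  0.2 -1.8]
near t 56.0 [ 588.1 -134.    62.6] w 43.3 gf 3
[... 231 characters left out ...]
594.9 -292.6] 24.9
pot 199 [ 437.2 -155. ] [21.4 61.9] 81.2 circ [ 438.8 -144.5] 31.0
vase 209 [ 481.2 -328.6] [50.6 17.5] 46.2 circ [ 476.8 -324.3] 25.4
dish 805 [ 587.7 -133.9] [43.9 84.7] 42.4 circ [ 587.7 -133.8] 47.0
top tumbler 126 [ 594.1 -293.3] [47.7 49.6] 43.2 circ [ 593.5 -293.5] 25.2
top pot 149 [ 439.8 -132.9] [64.1 64.6] 2.7 circ [ 439.1 -133. ] 32.9
top vase 163 [ 467.7 -312.6] [48.3 48.9] 32.5 circ [ 467.6 -311.4] 33.1
top dish 173 [ 586.7 -134.4] [43.8 84.6] 42.3 circ [ 587.2 -133.8] 46.2
bottle 52 [539.7 204.2] [16.7 16.7] 41.9 circ [539.7 204.3] 9.1
cup 92 [539.7  27.3] [42.  44.4] 89.7 circ [540.1  27.7] 22.6
end t 63.0 [300.7 149.6 350. ] w 59.9 gf 0.0 F [ 0.2  0.1 -0.5]
```

View pics/top2.png

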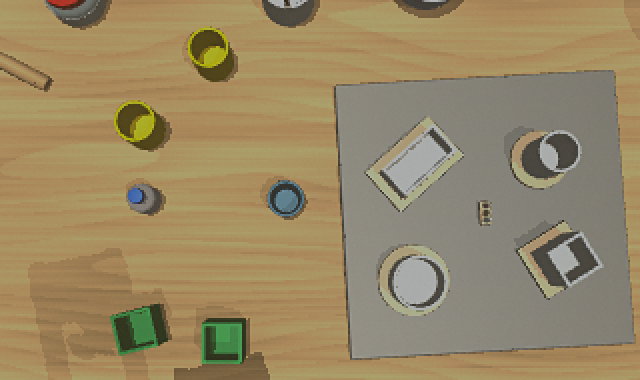

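The four pieces stand on their matching tiles: dish (415,163), tumbler (550,155), pot (415,280) and vase (563,260). They measure within about 1 mm of centre and 0.5° of parallel. The bottle (142,197) and cup (287,199) haven't moved.

```bash
python3 -c "
from plant import ctrl
print(ctrl.finish_job())"
```

```text
the job is handed in; nothing more can be done
None
```

The job is handed in: all four clay pieces stand upright on their matching tiles, centred to about 1 mm and parallel to within about 0.5°, with the slip bottle and glazed cup where they were, after about 63 s of robot time.

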